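Empty the barrel polisher's catch tray

TASK

The barrel polisher has finished its run: swing the latch lever free, lift the lid of the catch tray fully open, and move every brass knife rest from the tray into the grey tote, lying flat side by side in one layer with none on top of another. When the tray is empty, shut the lid fully and swing the latch back all the way over its edge so that the machine can run again. Leave the pitch bowl, punch tin, hammer and brush where they are.

Things in the scene. Friction and masses are not known exactly. Their poses are not given: they have to be found in the camera images.
- machine: Polisher, bolted down: low grey catch tray with lid; towards its -y a chute, then base and wooden barrel to 330 mm high, starting 290 mm from the tray's middle. Origin on the bench under the tray's middle. At yaw 0 its axes are the world's. Tray outside 338 mm (its x) by 204 mm (its y), walls 4 mm thick, tops 60 mm above the bench; inside 330 x 196 mm, floor 12 mm above the bench.
- tray_floor (a point): Middle of the tray's inner floor, 12 mm above the bench.
- lid (a joint): Lid angle, rad: 0 shut, 2.05 fully open (leaning 27 degrees past upright, away from the tray). The hinge is stiff (0.75 N m of friction): the 0.45 kg lid stays wherever it is left, needs about 5 N at the bar to lift, 3 N to move back. It cannot be lifted while the latch's toe is over its edge, nor shut onto a latch that is swung in.
- lid_hinge (a point): Point on the hinge line, which runs along machine x at the tray's -y side, 64 mm above the bench, at the same machine x as the middle of the lift bar. The lid's free (+y) edge rises and swings over this line towards machine -y.
- lid_bar (a point): Middle of the lid's lift bar: round steel bar, 12 mm thick, 90 mm long, parallel to the hinge and 250 mm from it, held by a thin rod at each end 40 mm out from the lid's free edge, in the lid's plane. Free space above, below (58 mm to the bench when shut) and between bar and lid (34 mm). The lid is a 7 mm plate, top 67.5 mm above the bench when shut.
- latch (a joint): Latch angle, rad: 0 latched (handle straight out from the tray, along machine +y; beyond the pivot its 12 mm wide toe lies 18 mm over the lid's edge, 4 mm above it), 1.6 free, at its stop (handle along machine +x, beside the tray). Turns clockwise seen from above, clears the lid from about 1.2, takes about 1 N at the knob and stays where it is left. Starts at 0 to 0.12.
- latch_knob (a point): Middle of the latch's knob: upright black cylinder, 20 mm across, 36 mm high, on the end of the flat steel handle, 75 mm from the pivot. This point is 100 mm above the bench, 14 mm below the knob's top and 20 mm above the handle's top.
- latch_pivot (a point): The latch's upright pivot, on a bracket 18 mm outside the tray's +y wall and 65 mm along machine +x from the tray's middle, 76 mm above the bench.
- tote: Loose low grey plastic tote, 340 mm (its x) by 210 mm (its y), 60 mm high, walls and floor 4 mm thick, 0.8 kg. Origin under the middle of its base.
- rest1: A cast brass knife rest (3 to 5 are present): a 15 mm square bar with a 26 mm square, 16 mm thick block on each end, 80 mm long in all (48 mm of bare bar between the blocks), about 0.24 kg. Origin at its centre, x along its length; lying on any side its centre is 13 mm above what it lies on. Starts on the tray floor under the lid, lying roughly along machine y (within 0.3 rad).
- rest2: A cast brass knife rest (3 to 5 are present): a 15 mm square bar with a 26 mm square, 16 mm thick block on each end, 80 mm long in all (48 mm of bare bar between the blocks), about 0.24 kg. Origin at its centre, x along its length; lying on any side its centre is 13 mm above what it lies on. Starts on the tray floor under the lid, lying roughly along machine y (within 0.3 rad).
- rest3: A cast brass knife rest (3 to 5 are present): a 15 mm square bar with a 26 mm square, 16 mm thick block on each end, 80 mm long in all (48 mm of bare bar between the blocks), about 0.24 kg. Origin at its centre, x along its length; lying on any side its centre is 13 mm above what it lies on. Starts on the tray floor under the lid, lying roughly along machine y (within 0.3 rad).
- rest4: A cast brass knife rest (3 to 5 are present): a 15 mm square bar with a 26 mm square, 16 mm thick block on each end, 80 mm long in all (48 mm of bare bar between the blocks), about 0.24 kg. Origin at its centre, x along its length; lying on any side its centre is 13 mm above what it lies on. Starts on the tray floor under the lid, lying roughly along machine y (within 0.3 rad).
- rest5: A cast brass knife rest (3 to 5 are present): a 15 mm square bar with a 26 mm square, 16 mm thick block on each end, 80 mm long in all (48 mm of bare bar between the blocks), about 0.24 kg. Origin at its centre, x along its length; lying on any side its centre is 13 mm above what it lies on. Starts on the tray floor under the lid, lying roughly along machine y (within 0.3 rad).
- pitch_bowl: Bystander: dark iron bowl of chaser's pitch with a brass dome on it, 136 mm across, 96 mm high. Origin under its middle.
- punch_tin: Bystander: steel tin full of chasing punches, 72 mm across, 135 mm high. Origin under its middle.
- hammer: Bystander: hammer lying on the bench, 230 mm long. Origin under its middle.
- brush: Bystander: bench brush lying on the bench, 190 mm long. Origin under its middle.

How it is judged (in metres and radians):
On the way, in this order (a step that is already met when the one before it is completed fails the run):
1. the latch is swung free with the lid still shut (value of joint latch above 1.2 rad and value of joint lid below 0.06 rad), for 0.2 s.
2. the lid is fully open (value of joint lid above 1.7 rad), for 0.2 s.
3. every knife rest lies in the tote in one layer, the lid still open (x of rest1 in the frame of tote between -0.166 and 0.166 m and y of rest1 in the frame of tote between -0.101 and 0.101 m and z of each of rest1, rest2, rest3, rest4, rest5 in the frame of tote below 0.026 m and angle between each of rest1, rest2, rest3, rest4, rest5's own x axis and vertical above 1.35 rad and x of rest2 in the frame of tote between -0.166 and 0.166 m and y of rest2 in the frame of tote between -0.101 and 0.101 m and x of rest3 in the frame of tote between -0.166 and 0.166 m and y of rest3 in the frame of tote between -0.101 and 0.101 m and x of rest4 in the frame of tote between -0.166 and 0.166 m and y of rest4 in the frame of tote between -0.101 and 0.101 m and x of rest5 in the frame of tote between -0.166 and 0.166 m and y of rest5 in the frame of tote between -0.101 and 0.101 m and value of joint lid above 1.2 rad), for 0.2 s.
4. the lid is shut (value of joint lid below 0.05 rad), for 0.2 s.
5. the latch is back over the lid's edge (value of joint latch below 0.25 rad and value of joint lid below 0.05 rad), for 0.2 s.
At the end, for the whole second after the job is handed in: Every knife rest at rest in the tote: centre inside its walls and under 26 mm above its underside (17 mm when on its floor), long axis within 12 degrees of level. Tote level within 6 degrees. Lid shut (below 0.05 rad), latch back over it (below 0.25 rad) (all of step 5 and x of rest1 in the frame of tote between -0.166 and 0.166 m and y of rest1 in the frame of tote between -0.101 and 0.101 m and z of each of rest1, rest2, rest3, rest4, rest5 in the frame of tote below 0.026 m and angle between each of rest1, rest2, rest3, rest4, rest5's own x axis and vertical above 1.35 rad and x of rest2 in the frame of tote between -0.166 and 0.166 m and y of rest2 in the frame of tote between -0.101 and 0.101 m and x of rest3 in the frame of tote between -0.166 and 0.166 m and y of rest3 in the frame of tote between -0.101 and 0.101 m and x of rest4 in the frame of tote between -0.166 and 0.166 m and y of rest4 in the frame of tote between -0.101 and 0.101 m and x of rest5 in the frame of tote between -0.166 and 0.166 m and y of rest5 in the frame of tote between -0.101 and 0.101 m and linear speed of each of rest1, rest2, rest3, rest4, rest5 below 0.03 m/s and angle between tote's own z axis and vertical below 0.1 rad); the robot touches nothing.
It fails at once if the pitch bowl is shifted by more than 30 mm (distance of pitch_bowl from where it was at the start of the episode above 0.03 m).
It fails at once if the punch tin is shifted by more than 30 mm (distance of punch_tin from where it was at the start of the episode above 0.03 m).
It fails at once if the hammer is shifted by more than 30 mm (distance of hammer from where it was at the start of the episode above 0.03 m).
It fails at once if the brush is shifted by more than 30 mm (distance of brush from where it was at the start of the episode above 0.03 m).
Of rest1, rest2, rest3, rest4, rest5 only 3 to 5 are there at a start; the rules pass over those that are not, and their reading is None.
At some moment in a run one of tote may be knocked a few centimetres aside while the robot is not near it.
Once in a run the grip may slacken for a moment while it holds something.
It also fails if it takes over 210 s, if anything falls off the work surface, if the arm or the gripper's body presses on something with over 40 N, if the wrist force passes 120 N, or if a joint passes its speed limit or range.

ROBOT

A 6-joint arm with a two-finger parallel gripper is mounted at the origin on the work surface. World frame = base frame: x ahead of the robot, y to its left, z up, the work surface at z = 0. Lengths are in mm, angles in rad, forces in N, time in s.
With the tool pointing down it reaches from about 375 to 925 mm from the base axis. Payload 5.7 kg.
Tool frame: the origin (TCP) lies on the centre line of the jaws, within the pads' length; the fingertips stand 25 mm ahead of it and the grasp point (between the pads) lies 6 mm ahead of it; z points along the fingers, y is the line along which they close (so a half turn about z gives the same grasp; the last joint's range is limited). The gripper opens to 85 mm and grips with 20 to 120 N. Pads are 22 mm wide; open, the fingers measure 114 mm over their backs; the gripper's body (76 mm by 85 mm) begins 54 mm behind the grasp point. The pads swing forward as they close: fully open they stand 13 mm farther back than shut.
Start: joints at [-1.384, 0.359, 1.51, -0, 1.272, -0.115], TCP at [178.329, -572.857, 256.267] pointing down, gripper open.
Joint ranges: [-2.97, 2.97], [-1.01, 2.36], [0.21, 2.38], [-0.96, 4.11], [0.2, 2.71], [-2.98, 2.98]. Speed limits (rad/s): [2.39, 2.39, 3.14, 3.14, 3.14, 3.14].

INTERFACE

Orientations are given as a rotation vector (axis times angle).
In Python, from workcell import ctrl gives the robot as it stands.
- The arm moves only by the tool step_hand, called as name(argument=value, ...), one argument or row to a line, values as JSON. Schema: {"type":"object","properties":{"steps":{"type":"array","items":{"type":"array","items":{"type":"number"},"minItems":7,"maxItems":7},"minItems":1,"maxItems":12},"only":{"type":"string"},"quiet":{"type":"boolean"},"lines":{"type":"string"}},"required":["steps"],"additionalProperties":false}. steps is a list of rows, 1 to 12 of them, each of 7 numbers: the finger opening in mm, then dx, dy, dz in mm, then a rotation vector rx, ry, rz in rad; each row shifts and turns the commanded pose from where the row before left it, along the tool's axes as they then stand; what a row does not reach is not made up. A row lasts 1/10 s, in which the tool goes at most 50 mm and 0.15 rad, less where a joint would pass 70% of its speed; a pose out of reach is approached as far as the arm can. The fingers move at their own pace and stop on an object; the grip force is fixed at half the most. Time passes only in rows, so rows that do not move let the fingers close. The tool returns the time, the measured TCP pose, the force, the opening and the grip force at its end. only (a regular expression) keeps the lines of the reply that match it, lines (a string "A,B") keeps lines A to B, and quiet returns only ok. Input that does not fit is refused with a message, and nothing moves.
- ctrl.read_state(): the state, without advancing time (a new reading comes with each control period).
- ctrl.grab_frame(name): name is "side" or "top"; returns the picture (384x512x3 uint8, blue, green, red); there is no depth.
- ctrl.get_calibration(name): a dict with "fx", "fy", "cx", "cy" (pixels), "T" (4x4, takes a point from camera to world coordinates). Camera axes: x right, y up, looking along -z (the intrinsics and any distortion apply to the point x, -y, -z); pixel columns grow to the right and rows downward; lengths in mm; the calibration is good to about 2 mm. A picture is of the moment at which its call begins. get_calibration takes no time and is no camera call.
- ctrl.finish_job(): hands the job in; it is judged then, once.
The state is a dict: "clock": time; "joint_pos": joint angles; "joint_vel": joint speeds; "effort": joint torques, N m; "tcp_pos": TCP position; "tcp_rot": TCP orientation; "wrist_force": force on the tool from outside, world axes, zero at the start; "moment": the same for the moment, N m; "gripper_width": finger opening in mm; "grasp_force": force on a finger pad.
Only numpy, scipy, OpenCV 4.12 (cv2) and the standard library are available. Lean on these libraries where they do the work, as an engineer would, in place of code of your own. Each camera call takes 0.05 s, during which the arm holds its last target. There are 200 camera calls.

## Working session

There is one attempt and no reset: what is moved stays moved. The work goes in short steps, Python scripts to look and compute and a tool call to move; the robot and the scene stay as the last step left them, time stands still between calls to the robot, and variables do not carry over. Pictures are saved under pics/ and viewed, at most 14 in all, crops included, and the job is handed in when it is done.

```bash
ls; mkdir -p pics; python3 - <<'E'
from workcell import ctrl
import cv2
for n in("top","side"):
    cv2.imwrite(f"pics/{n}0.png",ctrl.grab_frame(n)); c=ctrl.get_calibration(n); print(n,c)
print(ctrl.read_state())
E
```

```text
pics
workcell.py
top {'fx': 452.8747640738195, 'fy': 452.8747640738195, 'cx': 254.44948429745588, 'cy': 194.14095761266051, 'T': array([[ 2.94524181e-02,  9.93553760e-01, -1.09469084e-01,
         4.43275228e+02],
       [-9.99532038e-01,  3.01794818e-02,  4.99046940e-03,
         1.58489675e+02],
       [ 8.26201985e-03,  1.09270875e-01,  9.93977673e-01,
         1.63041846e+03],
       [ 0.00000000e+00,  0.00000000e+00,  0.00000000e+00,
         1.00000000e+00]])}
side {'fx': 443.6779120812488, 'fy': 443.6779120812488, 'cx': 252.26717641489827, 'cy': 187.02801387660926, 'T': array([[-9.69957933e-01,  1.40888984e-01, -1.98322723e-01,
         3.57129831e+02],
       [-2.43226366e-01, -5.77545343e-01,  7.79283203e-01,
         1.17716548e+03],
       [-4.74794679e-03,  8.04109240e-01,  5.94462603e-01,
         8.85467727e+02],
       [ 0.00000000e+00,  0.00000000e+00,  0.00000000e+00,
         1.00000000e+00]])}
{'clock': 0.1, 'joint_pos': array([-1.38411123e+00,  3.59455475e-01,  1.51137582e+00, -2.67953047e-05,
        1.27251180e+00, -1.15118145e-01]), 'joint_vel': array([ 0.00094371, -0.00259714, -0.00297098,  0.0007604 , -0.00150478,
        0.00084652]), 'effort': array([-4.25217659e-04, -5.28654921e+01, -2.79348797e+01, -2.70008986e-04,
        4.85565790e-03,  1.39922625e-05]), 'tcp_pos': array([ 178.20617132, -572.29109168,  255.50457823]), 'tcp_rot': array([-3.10416100e+00, -4.72023691e-01,  1.38486398e-04]), 'wrist_force': array([-0.37498829,  0.08794905, -0.40504745]), 'moment': array([ 0.02982471, -0.0199744 , -0.00840226]), 'grasp_force': 0.0, 'gripper_width': 85.17775759164638}
```
View pics/top0.png

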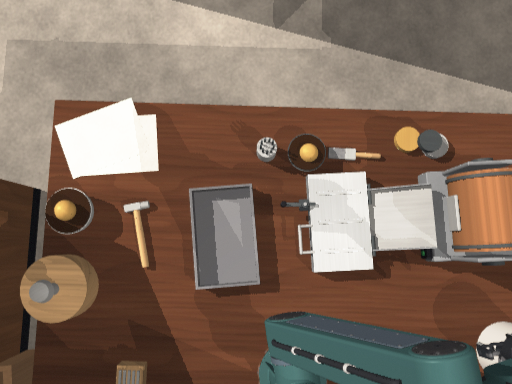

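View pics/side0.png

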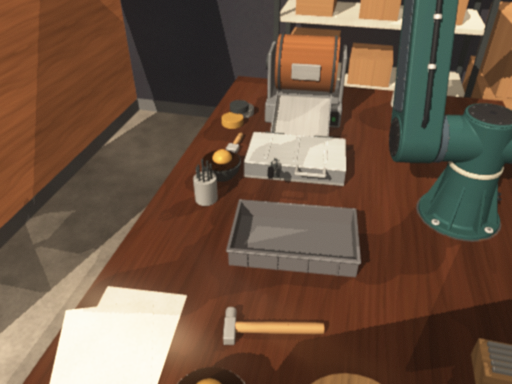

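The top view shows the tote at about (225,236), the closed white lid at (340,222), the lift bar at (302,240) and the latch knob at (287,205). The tin (267,149), bowl (308,153) and brush (355,154) lie on the +x side. Next step is measuring the positions.

```bash
cat > h.py <<'E'
import numpy as np, cv2
from scipy.spatial.transform import Rotation as R
from workcell import ctrl
C={n:ctrl.get_calibration(n) for n in("top","side")}
def ray(n,u,v):
    c=C[n]; d=np.array([(u-c["cx"])/c["fx"],-(v-c["cy"])/c["fy"],-1.])
    return c["T"][:3,3],c["T"][:3,:3]@d
def plane(n,u,v,z):
    o,d=ray(n,u,v); return (o+d*(z-o[2])/d[2]).round(1)
def proj(n,p):
    c=C[n]; q=c["T"][:3,:3].T@(np.array(p)-c["T"][:3,3])
    return np.array([c["cx"]+c["fx"]*q[0]/-q[2], c["cy"]+c["fy"]*q[1]/q[2]]).round(1)
def tool(p,yaw_y=None):
    """shift in tool axes from the measured TCP to p; tool y heading"""
    s=ctrl.read_state(); M=R.from_rotvec(s["tcp_rot"]).as_matrix()
    print("shift",(M.T@(np.array(p)-s["tcp_pos"])).round(1),"y heading",np.degrees(np.arctan2(M[1,1],M[0,1])).round(1),"z",M[:,2].round(3))
E
python3 - <<'E'
from h import *
im=cv2.imread("pics/top0.png"); hsv=cv2.cvtColor(im,cv2.COLOR_BGR2HSV)
def rect(m,lo,hi,z):
    m=m.copy(); k=np.zeros_like(m); k[lo[1]:hi[1],lo[0]:hi[0]]=255; m&=k
    cs,_=cv2.findContours(m,0,2); c=max(cs,key=cv2.contourArea)
    b=cv2.boxPoints(cv2.minAreaRect(c)); print(b.round(1).tolist()); P=np.array([plane("top",*p,z) for p in b]); print(P[:,:2].tolist(),P.mean(0))
white=cv2.inRange(hsv,(0,0,150),(180,50,255))
rect(cv2.morphologyEx(white,cv2.MORPH_OPEN,np.ones((5,5))),(304,165),(374,280),67.5)
grey=cv2.inRange(hsv,(0,0,60),(180,60,255))
rect(cv2.morphologyEx(grey,cv2.MORPH_OPEN,np.ones((3,3))),(180,175),(270,300),60)
cv2.imwrite("pics/c1.png",cv2.resize(im[130:290,255:415],None,fx=3.75,fy=3.75,interpolation=cv2.INTER_CUBIC))
E
```

```text
[[307.1000061035156, 174.10000610351562], [366.29998779296875, 170.1999969482422], [372.79998779296875, 268.79998779296875], [313.5, 272.70001220703125]]
[[691.5, -31.0], [711.6, -238.3], [371.0, -261.1], [352.1, -58.7]] [ 531.55  -147.275   67.5  ]
[[187.10000610351562, 188.10000610351562], [251.6999969482422, 183.0], [259.79998779296875, 284.29998779296875], [195.1999969482422, 289.5]]
[[630.1, 386.0], [655.2, 161.4], [307.1, 123.3], [283.5, 342.6]] [468.975 253.325  60.   ]
```

View pics/c1.png

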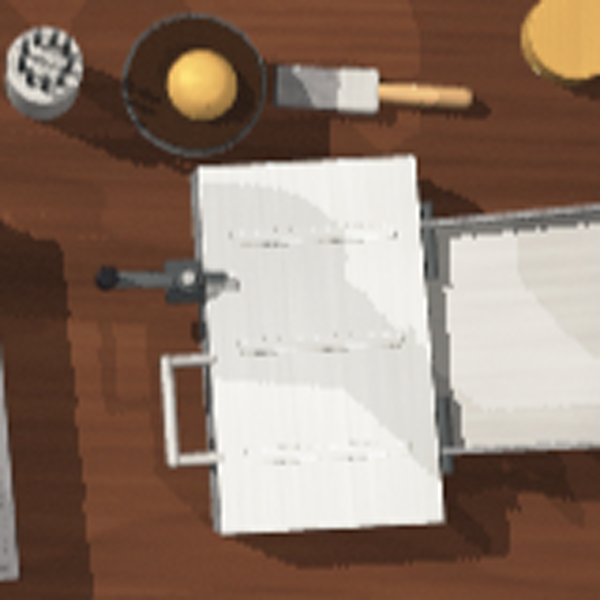

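The enlarged view gives the positions (crop px / 3.75 + offset): knob top at (108,277), pivot (187,279), bar ends (167,358)–(176,464), lid corners (195,167), (414,157), (443,520), (217,534), bowl centre about (195,85), tin (44,65).

```bash
python3 - <<'E'
from h import *
f=lambda u,v,z:plane("top",255+u/3.75,130+v/3.75,z)[:2]
K=f(108,277,114);P=f(187,279,82);b1=f(167,358,64);b2=f(176,464,64)
L=np.array([f(*p,67.5) for p in((195,167),(414,157),(443,520),(217,534))])
print("knob",K,"piv",P,"bar",b1,b2,(b1+b2)/2,"lid",L.tolist(),L.mean(0))
e=L[0]-L[3]+L[1]-L[2]; g=L[0]-L[1]+L[3]-L[2]; print("yaw",np.arctan2(e[1],e[0]),np.arctan2(-g[0],g[1]),"bar yaw",np.arctan2(*(b1-b2)[::-1]))
print("bowl",f(195,85,80),"tin",f(44,65,135),"rim-left",f(195,155,80))
tool([K[0],K[1],100])
E
```

```text
knob [580.4  51.3] piv [583.6 -23.4] bar [511.6  -8.3] [415.  -18.4] [463.3  -13.35] lid [[689.8, -30.8], [705.5, -235.0], [371.6, -262.3], [353.0, -56.4]] [ 529.975 -146.125]
yaw 0.07870987333969055 0.08344392585558662 bar yaw 0.10417635682286508
bowl [764.8 -28. ] tin [767.4 114.4] rim-left [699.1 -29.1]
shift [ 569.3 -475.6  156.4] y heading -72.7 z [-0.     0.002 -1.   ]
```

step_hand(
  steps=[
    [0,34,-34,-10,0,0,0],
    [0,34,-34,-10,0,0,0],
    [0,34,-34,-10,0,0,0],
    [0,34,-34,-10,0,0,0],
    [0,34,-34,-10,0,0,0],
    [0,34,-34,-10,0,0,0],
    [0,34,-34,-10,0,0,0],
    [0,34,-34,-10,0,0,0],
    [0,34,-34,-10,0,0,0],
    [0,34,-34,-10,0,0,0],
  ],
)

```text
clock: 1.1
tcp_pos: [402.1, -145.2, 356.6]
tcp_rot: [-3.106, -0.472, 0.0]
wrist_force: [0.5, -1.2, 0.1]
gripper_width: -0.1
grasp_force: 0.0
```

step_hand(
  steps=[
    [0,0,0,0,0,0,-0.15],
    [0,0,0,0,0,0,-0.15],
    [0,0,0,0,0,0,-0.15],
    [0,0,0,0,0,0,-0.15],
    [0,0,0,0,0,0,-0.15],
    [0,0,0,0,0,0,-0.15],
    [0,0,0,0,0,0,-0.15],
    [0,0,0,0,0,0,-0.15],
    [0,0,0,0,0,0,-0.15],
  ],
)

```text
clock: 2.0
tcp_pos: [401.6, -147.0, 355.9]
tcp_rot: [-2.122, -2.316, 0.0]
wrist_force: [0.1, 0.2, -0.0]
gripper_width: 0.3
grasp_force: 0.0
```

```bash
python3 -c "
from h import *
tool([545,48,200])"
```

```text
shift [181.6 159.9 155.9] y heading 5.0 z [-0.001  0.001 -1.   ]
```

step_hand(
  steps=[
    [0,36,32,26,0,0,0],
    [0,36,32,26,0,0,0],
    [0,36,32,26,0,0,0],
    [0,36,32,26,0,0,0],
    [0,37,32,26,0,0,0],
    [0,0,0,26,0,0,0],
    [0,0,0,40,0,0,0],
    [0,0,0,40,0,0,0],
    [0,0,0,7,0,0,0],
    [0,0,0,0,0,0,0],
  ],
)

```text
clock: 3.0
tcp_pos: [532.7, 29.1, 123.8]
tcp_rot: [-2.128, -2.307, 0.004]
wrist_force: [-0.1, 0.2, 0.9]
gripper_width: 0.1
grasp_force: 0.0
```

```bash
python3 - <<'E'
from h import *
tool([545,48,112])
for n in("top","side"):cv2.imwrite(f"pics/{n}1.png",ctrl.grab_frame(n))
a=cv2.imread("pics/top1.png")[120:280,230:390];b=cv2.imread("pics/side1.png")[110:270,200:360]
cv2.imwrite("pics/c2.png",cv2.resize(np.hstack([a,b]),None,fx=2.5,fy=2.5))
E
```

```text
shift [17.8 13.9 11.8] y heading 4.6 z [-0.004  0.    -1.   ]
```

View pics/c2.png

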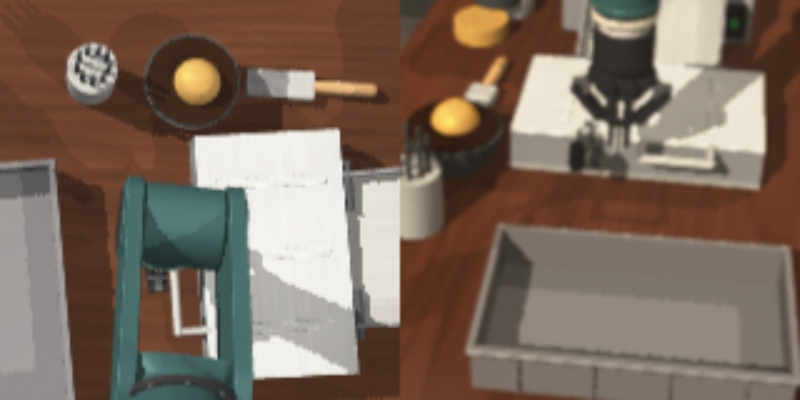

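The gripper is closed, standing on the knob's −x side with both clear; the knob in the side view is at crop (578,152) and the fingers at (617,130). Now I swing the latch by an arc.

step_hand(
  steps=[
    [0,10,12,6,0,0,0],
    [0,10,11,6,0,0,0],
    [0,0,0,0,0,0,0],
    [0,2.8,11.5,0,0,0,0.15],
    [0,2.8,11.5,0,0,0,0.15],
    [0,2.8,11.5,0,0,0,0.15],
    [0,2.8,11.5,0,0,0,0.15],
    [0,0,0,0,0,0,0],
  ],
)

```text
clock: 3.9
tcp_pos: [603.3, 55.5, 113.1]
tcp_rot: [2.717, 1.576, 0.002]
wrist_force: [-0.5, 0.2, 1.0]
gripper_width: -0.2
grasp_force: 0.0
```

```bash
python3 - <<'E'
from h import *
P=np.array([585,-22]);t=.6
ex=np.array([.9968,.08]);ey=np.array([-.08,.9968])
r=ey*np.cos(t)+ex*np.sin(t);tt=ex*np.cos(t)-ey*np.sin(t)
tool([*(P+75*r-24.5*tt),112])
E
```

```text
shift [-1.4 -1.9  1.1] y heading -29.8 z [ 0.002  0.    -1.   ]
```

step_hand(
  steps=[
    [0,2.8,11.5,0,0,0,0.15],
    [0,2.8,11.5,0,0,0,0.15],
    [0,2.8,11.5,0,0,0,0.15],
    [0,2.8,11.5,0,0,0,0.15],
    [0,2.8,11.5,0,0,0,0.15],
    [0,2.8,11.5,0,0,0,0.15],
    [0,0,0,0,0,0,0],
  ],
)

```text
clock: 4.6
tcp_pos: [656.6, 12.6, 113.0]
tcp_rot: [3.132, 0.241, 0.001]
wrist_force: [-0.2, 0.6, -0.5]
gripper_width: 0.1
grasp_force: 0.0
```

```bash
python3 - <<'E'
from h import *
for n in("top","side"):cv2.imwrite(f"pics/{n}2.png",ctrl.grab_frame(n))
a=cv2.imread("pics/top2.png")[120:280,230:390];b=cv2.imread("pics/side2.png")[110:270,200:360]
cv2.imwrite("pics/c3.png",cv2.resize(np.hstack([a,b]),None,fx=2.5,fy=2.5))
E
```

```text
(no output)
```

View pics/c3.png

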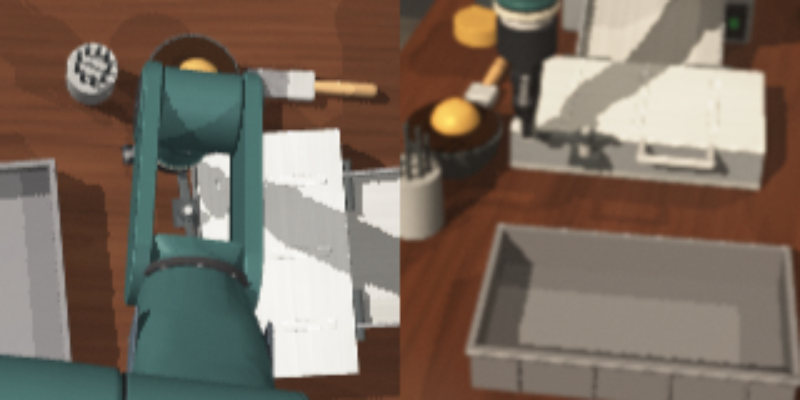

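The latch handle now points along machine +x (pivot at crop (184,210), handle running up to (182,165)), so it is free. Backing off and heading to the lift bar.

step_hand(
  steps=[
    [0,0,-30,0,0,0,0],
    [0,0,0,-35,0,0,0],
    [30,0,0,-15,0,0,-0.05],
    [30,-35,0,0,0,0,0],
    [30,-35,0,0,0,0,0],
    [30,-35,0,0,0,0,0],
    [30,-35,0,0,0,0,0],
    [30,0,0,0,0,0,0],
  ],
)

```text
clock: 5.5
tcp_pos: [507.5, 15.5, 162.2]
tcp_rot: [-3.124, -0.324, 0.011]
wrist_force: [0.4, -0.2, -0.6]
gripper_width: 29.9
grasp_force: 0.0
```

```bash
python3 -c "
from h import *
tool([463.3,-13.4,70])"
```

```text
shift [-48.6  19.4  92.5] y heading -78.1 z [-0.007  0.001 -1.   ]
```

step_hand(
  steps=[
    [30,0,0,0,0,0,0.127],
    [30,-23,12,15,0,0,0],
    [30,-23,12,15,0,0,0],
    [30,0,0,0,0,0,0],
  ],
)

```text
clock: 5.9
tcp_pos: [465.7, -12.3, 131.1]
tcp_rot: [-3.138, -0.123, 0.011]
wrist_force: [-0.2, -0.5, -0.0]
gripper_width: 30.0
grasp_force: 0.0
```

```bash
python3 - <<'E'
from h import *
tool([463.3,-13.4,70])
s=ctrl.grab_frame("side"); cv2.imwrite("pics/side3.png",s)
cv2.imwrite("pics/c4.png",cv2.resize(s[110:230,200:360],None,fx=5,fy=5))
print([ (proj("side",p)-[200,110])*5 for p in([463.3,-13.4,64],[511.6,-8.3,64],[415,-18.4,64])])
E
```

```text
shift [-2.   1.  61.1] y heading -85.5 z [-0.007  0.001 -1.   ]
[array([555.5, 320.5]), array([480.5, 314.5]), array([631., 326.])]
```

View pics/c4.png

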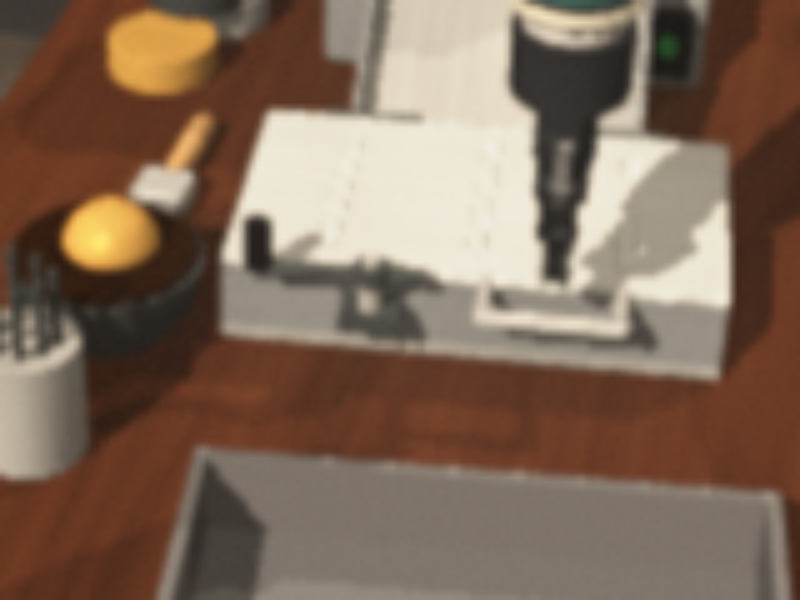

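Latch is free along +x, knob at (257,243). The bar runs (477,320)–(630,330), about 1 px from my prediction. Descending and gripping.

step_hand(
  steps=[
    [30,-1,0,30,0,0,0],
    [30,-1,0,31,0,0,0],
    [30,0,0,0,0,0,0],
    [0,0,0,0,0,0,0],
    [0,0,0,0,0,0,0],
    [0,0,0,0,0,0,0],
    [0,0,0,0,0,0,0],
  ],
)

```text
clock: 6.65
tcp_pos: [469.3, -11.1, 73.1]
tcp_rot: [-3.138, -0.118, -0.003]
wrist_force: [0.7, 7.8, -4.4]
gripper_width: 9.7
grasp_force: 58.4
```

```bash
python3 -c "
from h import *
tool([463.3,-13.4,70])
print(ctrl.read_state())"
```

```text
shift [-6.1  1.9  3.1] y heading -85.7 z [ 0.002  0.002 -1.   ]
{'clock': 6.65, 'joint_pos': array([-0.17258793,  0.43913369,  1.97660246,  0.00334218,  0.72446247,
        1.32074331]), 'joint_vel': array([ 0.00046971, -0.00222142, -0.00090958, -0.00087535, -0.00110903,
       -0.00206319]), 'effort': array([ -3.98968756, -47.34637499, -16.41605258,  -1.86524089,
        -0.25303823,   0.08218823]), 'tcp_pos': array([469.26211224, -11.08200582,  73.14156405]), 'tcp_rot': array([-3.13751111e+00, -1.17655013e-01, -2.86967070e-03]), 'wrist_force': array([ 0.7330122 ,  7.83418207, -4.4235617 ]), 'moment': array([ 1.25211547, -0.11663675,  0.03920719]), 'grasp_force': 58.351226449012756, 'gripper_width': 9.725684123041033}
```

step_hand(
  steps=[
    [0,0,1.2,-25,0,0,0],
    [0,0,3.8,-24.7,0,0,0],
    [0,0,6.2,-24.2,0,0,0],
    [0,0,8.5,-23.5,0,0,0],
    [0,0,10.9,-22.5,0,0,0],
    [0,0,13.1,-21.3,0,0,0],
    [0,0,0,0,0,0,0],
  ],
)

```text
clock: 7.35
tcp_pos: [472.9, -55.1, 217.8]
tcp_rot: [-3.137, -0.117, -0.008]
wrist_force: [-1.7, 10.3, 8.9]
gripper_width: 9.9
grasp_force: 59.3
```

```bash
python3 -c "
from h import *
b=np.array([463.3,-13.4])-43.7*np.array([-.08,.9968])
tool([*b,70+141.2])"
```

```text
shift [-6.3  1.4  6.6] y heading -85.7 z [ 0.005  0.002 -1.   ]
```

step_hand(
  steps=[
    [0,0,15.1,-19.9,0,0,0],
    [0,0,17,-18.2,0,0,0],
    [0,0,18.8,-16.5,0,0,0],
    [0,0,20.3,-14.6,0,0,0],
    [0,0,21.7,-12.4,0,0,0],
    [0,0,22.8,-10.2,0,0,0],
    [0,0,0,0,0,0,0],
  ],
)

```text
clock: 8.05
tcp_pos: [482.6, -172.0, 311.2]
tcp_rot: [3.139, 0.117, 0.013]
wrist_force: [-2.2, 7.7, 22.9]
gripper_width: 9.4
grasp_force: 62.3
```

```bash
python3 -c "
from h import *
b=np.array([463.3,-13.4])-159.4*np.array([-.08,.9968])
tool([*b,70+233])"
```

```text
shift [-6.6 -0.2  8.2] y heading -85.7 z [ 0.009 -0.    -1.   ]
```

step_hand(
  steps=[
    [0,0,23.7,-11,0,0,0],
    [0,0,24.4,-8,0,0,0],
    [0,0,24.8,-4,0,0,0],
    [0,0,25,-0.5,0,0,0],
    [0,0,0,0,0,0,0],
  ],
)

```text
clock: 8.55
tcp_pos: [490.6, -270.9, 329.8]
tcp_rot: [3.138, 0.117, 0.011]
wrist_force: [10.1, -0.8, -7.9]
gripper_width: 9.5
grasp_force: 59.5
```

```bash
python3 -c "
from h import *
b=np.array([463.3,-13.4])-257.3*np.array([-.08,.9968])
tool([*b,70+249.9])"
```

```text
shift [-6.7 -1.6  9.9] y heading -85.7 z [ 0.007 -0.001 -1.   ]
```

step_hand(
  steps=[
    [0,0,24.9,2,0,0,0],
    [0,0,24.6,4.4,0,0,0],
    [0,0,24,6.9,0,0,0],
    [0,0,0,0,0,0,0],
  ],
)

```text
clock: 8.95
tcp_pos: [496.7, -344.7, 317.0]
tcp_rot: [3.136, 0.117, 0.013]
wrist_force: [9.9, -0.5, -3.8]
gripper_width: 9.1
grasp_force: 59.0
```

```bash
python3 -c "
from h import *
b=np.array([463.3,-13.4])-330.8*np.array([-.08,.9968])
tool([*b,70+236.6])"
```

```text
shift [-6.9 -2.1 10.4] y heading -85.7 z [ 0.009 -0.003 -1.   ]
```

step_hand(
  steps=[
    [30,0,0,0,0,0,0],
    [30,0,0,0,0,0,0],
    [30,0,0,-40,0,0,0],
    [30,0,0,-40,0,0,0],
    [80,-6,-46,0,0,0,0],
    [80,-6,-46,0,0,0,0],
    [80,-6,-46,0,0,0,0],
    [80,-6,-46,0,0,0,0],
    [80,-6,-46,0,0,0,0],
    [80,-6,-46,0,0,0,0],
    [80,-6,-46,0,0,0,0],
    [80,-6,-46,0,0,0,0],
  ],
)

```text
clock: 10.15
tcp_pos: [416.4, 22.7, 396.3]
tcp_rot: [3.139, 0.118, 0.003]
wrist_force: [0.6, 0.1, 0.5]
gripper_width: 79.9
grasp_force: 0.0
```

step_hand(
  steps=[
    [80,-6,-46,0,0,0,0],
    [80,-6,-46,0,0,0,0],
    [80,-6,-46,0,0,0,0],
    [80,-6,-46,0,0,0,0],
    [80,0,0,0,0,0,0],
  ],
)

```text
clock: 10.65
tcp_pos: [377.7, 207.3, 396.3]
tcp_rot: [-3.136, -0.129, -0.002]
wrist_force: [0.7, -0.3, -0.4]
gripper_width: 79.7
grasp_force: 0.0
```

```bash
python3 - <<'E'
from h import *
t=ctrl.grab_frame("top"); cv2.imwrite("pics/top5.png",t)
cv2.imwrite("pics/side5.png",ctrl.grab_frame("side"))
cv2.imwrite("pics/c5.png",cv2.resize(t[150:300,180:380],None,fx=4,fy=4,interpolation=cv2.INTER_CUBIC))
E
```

```text
(no output)
```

View pics/c5.png

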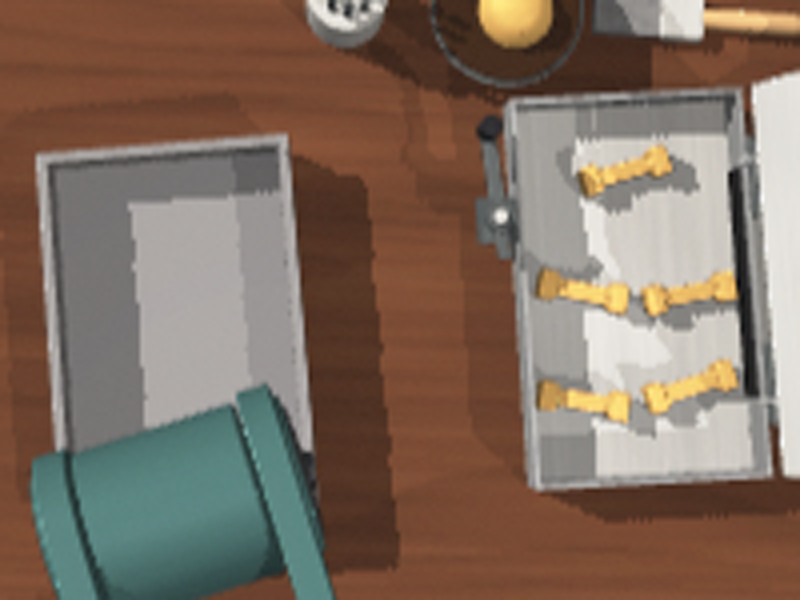

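Lid is open and five rests are in the tray, at crop px about (626,170), (583,291), (690,293), (583,400), (690,387), all separate. Tote clear.

```bash
cat >> h.py <<'E'
def rests(im,box,z):
    hsv=cv2.cvtColor(im,cv2.COLOR_BGR2HSV); m=cv2.inRange(hsv,(14,110,60),(32,255,255))
    k=np.zeros_like(m); k[box[1]:box[3],box[0]:box[2]]=255
    m&=k; n,lab,st,_=cv2.connectedComponentsWithStats(m)
    for i in range(1,n):
        if st[i,4]<40: continue
        ys,xs=np.where(lab==i); r=cv2.minAreaRect(np.c_[xs,ys].astype(np.float32)); c=np.array(r[0])
        b=cv2.boxPoints(r); e=b[1]-b[0]; f=b[2]-b[1]; L=e if np.hypot(*e)>np.hypot(*f) else f
        p,q=plane("top",*(c-L/2),z),plane("top",*(c+L/2),z); d=(q-p)[:2]
        if d[1]<0:d=-d
        print(st[i,4],c.round(1),"pos",((p+q)/2)[:2],"axis deg",np.degrees(np.arctan2(d[1],d[0])).round(1),"len",np.hypot(*d).round(0))
E
python3 - <<'E'
from h import *
im=cv2.imread("pics/top5.png")
rests(im,(305,170,372,275),28)
t=lambda u,v,z:plane("top",180+u/4,150+v/4,z)[:2]
print("tote rim",[t(*p,60).tolist() for p in((40,156),(287,136),(313,460))])
print("tray rim",[t(*p,60).tolist() for p in((507,99),(740,90),(770,478),(531,489))])
E
```

```text
115 [335.7 192.1] pos [ 635.95 -139.15] axis deg 108.1 len 82.0
118 [325.1 222.3] pos [ 527.05 -102.65] axis deg 79.8 len 80.0
120 [352.  222.9] pos [ 527.8  -197.85] axis deg 103.0 len 84.0
123 [352.2 246.1] pos [ 446.2  -199.15] axis deg 109.8 len 82.0
118 [325.4 249.7] pos [ 430.8 -104.7] axis deg 82.8 len 81.0
tote rim [[627.4, 375.9], [651.6, 161.1], [372.2, 130.4]]
tray rim [[690.2, -30.8], [704.5, -235.5], [368.4, -262.2], [353.1, -57.1]]
```

step_hand(
  steps=[
    [45,0,0,0,0,0,-0.146],
    [45,0,0,0,0,0,-0.146],
    [45,0,0,0,0,0,-0.146],
    [45,0,0,0,0,0,-0.146],
    [45,0,0,0,0,0,-0.146],
    [45,0,0,0,0,0,-0.146],
    [45,0,0,0,0,0,-0.146],
    [45,0,0,0,0,0,-0.146],
    [45,0,0,0,0,0,-0.15],
    [45,0,0,0,0,0,0],
  ],
)

```text
clock: 11.75
tcp_pos: [380.4, 200.9, 395.5]
tcp_rot: [2.411, 2.013, 0.0]
wrist_force: [-0.7, -0.2, -0.4]
gripper_width: 45.2
grasp_force: 0.0
```

```bash
python3 -c "
from h import *
tool([527,-102.7,140])"
```

```text
shift [-272.6  198.2  255.8] y heading -10.3 z [ 0.001 -0.    -1.   ]
```

step_hand(
  steps=[
    [45,-27.3,19.8,25.6,0,0,0],
    [45,-27.3,19.8,25.6,0,0,0],
    [45,-27.3,19.8,25.6,0,0,0],
    [45,-27.3,19.8,25.6,0,0,0],
    [45,-27.3,19.8,25.6,0,0,0],
    [45,-27.3,19.8,25.6,0,0,0],
    [45,-27.3,19.8,25.6,0,0,0],
    [45,-27.3,19.8,25.6,0,0,0],
    [45,-27.3,19.8,25.6,0,0,0],
    [45,-27.3,19.8,25.6,0,0,0],
    [45,0,0,0,0,0,0],
  ],
)

```text
clock: 12.85
tcp_pos: [526.8, -105.5, 136.4]
tcp_rot: [-2.418, -2.004, 0.003]
wrist_force: [-0.1, -0.1, -0.1]
gripper_width: 45.2
grasp_force: 0.0
```

```bash
python3 -c "
from h import *
tool([527,-102.7,39])"
```

```text
shift [ 2.9 -0.1 97.4] y heading -10.7 z [-0.002 -0.001 -1.   ]
```

step_hand(
  steps=[
    [45,2,0,40,0,0,0],
    [45,1,0,40,0,0,0],
    [45,0,0,17,0,0,0],
    [45,0,0,0,0,0,0],
    [0,0,0,0,0,0,0],
    [0,0,0,0,0,0,0],
    [0,0,0,0,0,0,0],
    [0,0,0,-30,0,0,0],
    [0,0,0,-40,0,0,0],
    [0,0,0,-40,0,0,0],
    [0,0,0,0,0,0,0],
  ],
)

```text
clock: 13.95
tcp_pos: [531.0, -99.2, 158.1]
tcp_rot: [2.403, 2.009, 0.01]
wrist_force: [1.6, 0.0, -2.4]
gripper_width: 13.3
grasp_force: 59.3
```

```bash
python3 -c "
from h import *
c=np.array([470.5,250]);x=np.array([.994,.109])
tool([*(c-120*x),150])"
```

```text
shift [ 299.  -236.6    5. ] y heading -10.2 z [ 0.011 -0.003 -1.   ]
```

step_hand(
  steps=[
    [0,0,0,0,0,0,-0.144],
    [0,0,0,0,0,0,-0.144],
    [0,39.3,-15.7,0,0,0,0],
    [0,39.3,-15.7,0,0,0,0],
    [0,39.3,-15.7,0,0,0,0],
    [0,39.3,-15.7,0,0,0,0],
    [0,39.3,-15.7,0,0,0,0],
    [0,39.3,-15.7,0,0,0,0],
    [0,39.3,-15.7,0,0,0,0],
    [0,39.3,-15.7,0,0,0,0],
    [0,39.3,-15.7,0,0,0,0],
    [0,0,0,0,0,0,0],
  ],
)

```text
clock: 15.15
tcp_pos: [344.7, 241.1, 152.0]
tcp_rot: [-2.089, -2.344, -0.0]
wrist_force: [-0.0, 0.0, -2.1]
gripper_width: 13.4
grasp_force: 59.2
```

```bash
python3 - <<'E'
from h import *
c=np.array([470.5,250]);x=np.array([.994,.109])
tool([*(c-120*x),35])
for n in("top","side"):cv2.imwrite(f"pics/{n}6.png",ctrl.grab_frame(n))
cv2.imwrite("pics/c6.png",np.vstack([cv2.imread("pics/top6.png")[150:310,160:400],cv2.imread("pics/side6.png")[140:300,180:420]]).repeat(2,0).repeat(2,1)[:,:])
E
```

```text
shift [ -5.1   6.2 116.9] y heading 6.6 z [-0.001  0.001 -1.   ]
```

```bash
python3 -c "
import cv2,numpy as np
a=cv2.imread('pics/top6.png')[150:310,180:380];b=cv2.imread('pics/side6.png')[140:300,200:400]
cv2.imwrite('pics/c6.png',cv2.resize(np.hstack([a,b]),None,fx=2,fy=2))"
```

View pics/c6.png

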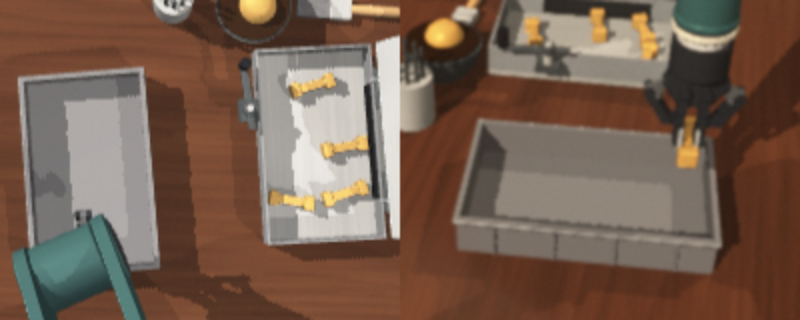

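The gripper holds the rest over the tote's −x end; the tote has not moved (corner at crop (143,70)). Lowering.

step_hand(
  steps=[
    [0,-5,6,35,0,0,0],
    [0,0,0,40,0,0,0],
    [0,0,0,30,0,0,0],
    [0,0,0,12,0,0,0],
    [0,0,0,0,0,0,0],
    [32,0,0,0,0,0,0],
    [32,0,0,0,0,0,0],
    [32,0,0,-40,0,0,0],
    [32,0,0,-40,0,0,0],
    [45,0,0,-30,0,0,0],
    [45,0,0,0,0,0,0],
  ],
)

```text
clock: 16.35
tcp_pos: [357.5, 234.5, 149.0]
tcp_rot: [2.094, 2.337, 0.013]
wrist_force: [1.0, -0.1, 0.7]
gripper_width: 45.1
grasp_force: 0.0
```

```bash
python3 - <<'E'
from h import *
tool([431,-104.7,140])
E
```

```text
shift [-345.3   35.9    8.4] y heading 6.3 z [ 0.008  0.004 -1.   ]
```

step_hand(
  steps=[
    [45,-38.3,4,1,0,0,0],
    [45,-38.3,4,1,0,0,0],
    [45,-38.3,4,1,0,0,0],
    [45,-38.3,4,1,0,0,0],
    [45,-38.3,4,1,0,0,0],
    [45,-38.3,4,1,0,0,0],
    [45,-38.3,4,1,0,0,0],
    [45,-38.3,4,1,0,0,0],
    [45,-38.3,4,1,0,0,0],
    [45,0,0,0,0,0,0.118],
    [45,0,0,0,0,0,0.118],
    [45,0,0,0,0,0,0],
  ],
)

```text
clock: 17.55
tcp_pos: [427.5, -105.7, 135.4]
tcp_rot: [-2.359, -2.074, 0.001]
wrist_force: [0.2, 1.0, 0.1]
gripper_width: 45.0
grasp_force: 0.0
```

```bash
python3 - <<'E'
from h import *
tool([431,-104.7,39])
E
```

```text
shift [ 1.4  3.4 96.4] y heading -7.4 z [-0.001  0.    -1.   ]
```

step_hand(
  steps=[
    [45,1,3,40,0,0,0],
    [45,0,0,40,0,0,0],
    [45,0,0,17,0,0,0],
    [45,0,0,0,0,0,0],
    [0,0,0,0,0,0,0],
    [0,0,0,0,0,0,0],
    [0,0,0,0,0,0,0],
    [0,0,0,-30,0,0,0],
    [0,0,0,-40,0,0,0],
    [0,0,0,-40,0,0,-0.12],
    [0,0,0,0,0,0,-0.12],
    [0,0,0,0,0,0,0],
  ],
)

```text
clock: 18.75
tcp_pos: [431.9, -104.7, 151.0]
tcp_rot: [2.087, 2.343, 0.002]
wrist_force: [-0.4, 0.0, -3.4]
gripper_width: 13.5
grasp_force: 59.3
```

```bash
python3 -c "
from h import *
c=np.array([470.5,250]);x=np.array([.994,.109])
tool([*(c-60*x),150])"
```

```text
shift [348.3  19.2   0.4] y heading 6.6 z [ 0.004 -0.002 -1.   ]
```

step_hand(
  steps=[
    [0,38.7,2.1,0,0,0,0],
    [0,38.7,2.1,0,0,0,0],
    [0,38.7,2.1,0,0,0,0],
    [0,38.7,2.1,0,0,0,0],
    [0,38.7,2.1,0,0,0,0],
    [0,38.7,2.1,0,0,0,0],
    [0,38.7,2.1,0,0,0,0],
    [0,38.7,2.1,0,0,0,0],
    [0,38.7,2.1,0,0,0,0],
    [0,0,0,0,0,0,0],
    [0,0,0,0,0,0,0],
  ],
)

```text
clock: 19.85
tcp_pos: [409.1, 244.0, 148.4]
tcp_rot: [-2.09, -2.344, 0.003]
wrist_force: [0.1, -1.3, -2.7]
gripper_width: 13.5
grasp_force: 59.2
```

```bash
cat > look.py <<'E'
from h import *
import sys
im=ctrl.grab_frame("top"); cv2.imwrite("pics/"+sys.argv[1],im)
hsv=cv2.cvtColor(im,cv2.COLOR_BGR2HSV)
# tote +x rim corners: grey blob in the upper part of the tote
g=cv2.inRange(hsv,(0,0,60),(180,60,255)); g[:,:150]=0; g[:,272:]=0; g[:170]=0; g[300:]=0
cs,_=cv2.findContours(cv2.morphologyEx(g,cv2.MORPH_OPEN,np.ones((3,3))),0,2); c=max(cs,key=cv2.contourArea)[:,0]
tl=c[np.argmin(c.sum(1))]; tr=c[np.argmax(c[:,0]-c[:,1])]
a,b=plane("top",*tl,60)[:2],plane("top",*tr,60)[:2]
e=(a-b)/np.hypot(*(a-b)); ex=np.array([e[1],-e[0]]); print("corners",tl,tr,a,b,"yaw",np.arctan2(ex[1],ex[0]).round(3),"centre",((a+b)/2-168*ex).round(1))
rests(im,(185,175,372,300),float(sys.argv[2]))
c=np.array([470.5,250]);x=np.array([.994,.109])
tool([*(c+float(sys.argv[3])*x),36])
E
python3 look.py top7.png 20 -60
```

```text
corners [189 188] [251 184] [630.8 379.5] [651.5 163.7] yaw 0.096 centre [473.9 255.6]
114 [335.8 192.4] pos [ 635.8 -141. ] axis deg 108.1 len 82.0
120 [352.1 222.9] pos [ 528.35 -199.95] axis deg 102.9 len 84.0
123 [352.2 246.1] pos [ 446.25 -200.9 ] axis deg 109.8 len 82.0
shift [  0.2   1.9 112.4] y heading 6.5 z [-0.002 -0.001 -1.   ]
```

step_hand(
  steps=[
    [0,0,2,40,0,0,0],
    [0,0,0,40,0,0,0],
    [0,0,0,22,0,0,0],
    [0,0,0,10,0,0,0],
    [0,0,0,0,0,0,0],
    [32,0,0,0,0,0,0],
    [32,0,0,0,0,0,0],
    [32,0,0,-40,0,0,0],
    [32,0,0,-40,0,0,0],
    [45,0,0,-30,0,0,0],
    [45,0,0,0,0,0,0],
  ],
)

```text
clock: 21.0
tcp_pos: [415.6, 245.5, 152.4]
tcp_rot: [2.088, 2.341, 0.016]
wrist_force: [0.6, -0.1, 0.5]
gripper_width: 45.3
grasp_force: 0.0
```

```bash
python3 - <<'E'
from h import *
tool([446.2,-199,140])
E
```

```text
shift [-445.1  -20.4   10.8] y heading 6.5 z [ 0.01   0.004 -1.   ]
```

step_hand(
  steps=[
    [45,-44.5,-2,1,0,0,0],
    [45,-44.5,-2,1,0,0,0],
    [45,-44.5,-2,1,0,0,0],
    [45,-44.5,-2,1,0,0,0],
    [45,-44.5,-2,1,0,0,0],
    [45,-44.5,-2,1,0,0,0],
    [45,-44.5,-2,1,0,0,0],
    [45,-44.5,-2,1,0,0,0],
    [45,-44.5,-2,1,0,0,0],
    [45,-44.5,-2,1,0,0,-0.116],
    [45,0,0,0,0,0,-0.116],
    [45,0,0,0,0,0,0],
  ],
)

```text
clock: 22.2
tcp_pos: [443.0, -201.8, 137.3]
tcp_rot: [1.807, 2.568, 0.0]
wrist_force: [-0.5, 0.5, -0.5]
gripper_width: 45.1
grasp_force: 0.0
```

```bash
python3 - <<'E'
from h import *
tool([446.2,-199,39])
E
```

```text
shift [ 1.6  3.9 98.3] y heading 19.7 z [ 0.001 -0.    -1.   ]
```

step_hand(
  steps=[
    [45,1.6,3.6,40,0,0,0],
    [45,0,0,40,0,0,0],
    [45,0,0,18,0,0,0],
    [45,0,0,0,0,0,0],
    [0,0,0,0,0,0,0],
    [0,0,0,0,0,0,0],
    [0,0,0,0,0,0,0],
    [0,0,0,-30,0,0,0],
    [0,0,0,-40,0,0,0],
    [0,0,0,-40,0,0,0.116],
    [0,0,0,0,0,0,0.116],
    [0,0,0,0,0,0,0],
  ],
)

```text
clock: 23.4
tcp_pos: [446.7, -198.2, 151.2]
tcp_rot: [2.09, 2.34, 0.001]
wrist_force: [-0.3, -0.0, -3.2]
gripper_width: 13.4
grasp_force: 59.3
```

```bash
python3 -c "
from h import *
c=np.array([470.5,250]);x=np.array([.994,.109])
tool([*c,150])"
```

```text
shift [4.426e+02 7.400e+01 3.000e-01] y heading 6.5 z [ 0.004 -0.002 -1.   ]
```

step_hand(
  steps=[
    [0,44.3,7.4,0,0,0,0],
    [0,44.3,7.4,0,0,0,0],
    [0,44.3,7.4,0,0,0,0],
    [0,44.3,7.4,0,0,0,0],
    [0,44.3,7.4,0,0,0,0],
    [0,44.3,7.4,0,0,0,0],
    [0,44.3,7.4,0,0,0,0],
    [0,44.3,7.4,0,0,0,0],
    [0,44.3,7.4,0,0,0,0],
    [0,44.3,7.4,0,0,0,0],
    [0,0,0,0,0,0,0],
    [0,0,0,0,0,0,0],
  ],
)

```text
clock: 24.6
tcp_pos: [467.8, 251.5, 148.3]
tcp_rot: [-2.085, -2.349, 0.003]
wrist_force: [-0.1, -0.4, -2.8]
gripper_width: 13.6
grasp_force: 59.2
```

```bash
python3 look.py top8.png 20 0
```

```text
corners [191 186] [252 183] [638.1 372.9] [655.2 160.3] yaw 0.08 centre [479.2 253.1]
114 [335.8 192.4] pos [ 635.8 -141. ] axis deg 108.1 len 82.0
118 [352.2 223.1] pos [ 527.75 -200.45] axis deg 103.0 len 84.0
47 [231. 250.] pos [419.95 227.25] axis deg 91.8 len 35.0
120 [230.4 267. ] pos [360.6  227.35] axis deg 94.9 len 74.0
shift [ -0.6   2.9 112.3] y heading 6.7 z [-0.002 -0.001 -1.   ]
```

```bash
python3 -c "
import cv2,numpy as np
a=cv2.imread('pics/top8.png')[170:310,170:290];b=cv2.imread('pics/top7.png')[170:310,170:290]
cv2.imwrite('pics/c8.png',cv2.resize(np.hstack([b,a]),None,fx=3.3,fy=3.3,interpolation=cv2.INTER_CUBIC))"
```

```text
(no output)
```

View pics/c8.png

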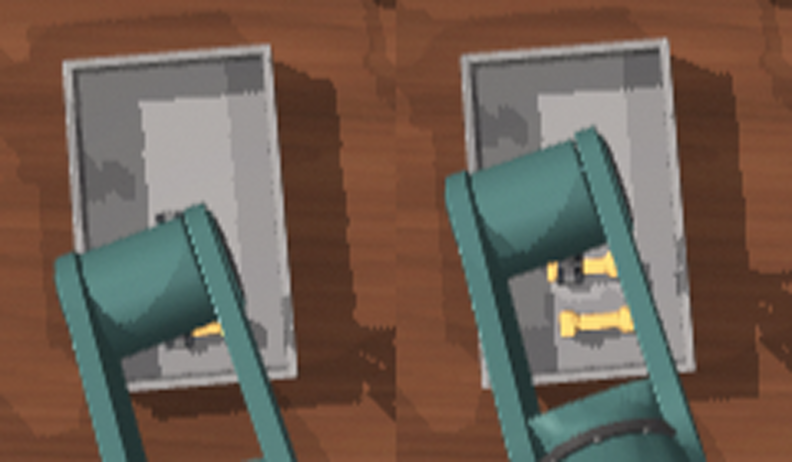

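The tote shifted about 6 mm in +x (corners went from crop (63,62),(270,46) to (64,57),(271,40)); rests 1 and 2 lie side by side inside. I'll aim at the new centre, (476.5, 250).

step_hand(
  steps=[
    [0,-2,8,40,0,0,0],
    [0,0,0,40,0,0,0],
    [0,0,0,22,0,0,0],
    [0,0,0,10,0,0,0],
    [0,0,0,0,0,0,0],
    [32,0,0,0,0,0,0],
    [32,0,0,0,0,0,0],
    [32,0,0,-40,0,0,0],
    [32,0,0,-40,0,0,0],
    [45,0,0,-30,0,0,0],
    [45,0,0,0,0,0,0],
  ],
)

```text
clock: 25.75
tcp_pos: [480.8, 251.3, 153.0]
tcp_rot: [2.087, 2.341, 0.016]
wrist_force: [0.5, -0.5, 0.2]
gripper_width: 45.0
grasp_force: 0.0
```

```bash
python3 - <<'E'
from h import *
tool([527.9,-198.5,140])
E
```

```text
shift [-452.2   -4.7   11.7] y heading 6.6 z [ 0.011  0.004 -1.   ]
```

step_hand(
  steps=[
    [45,-45.2,-0.5,1,0,0,0],
    [45,-45.2,-0.5,1,0,0,0],
    [45,-45.2,-0.5,1,0,0,0],
    [45,-45.2,-0.5,1,0,0,0],
    [45,-45.2,-0.5,1,0,0,0],
    [45,-45.2,-0.5,1,0,0,0],
    [45,-45.2,-0.5,1,0,0,0],
    [45,-45.2,-0.5,1,0,0,0],
    [45,-45.2,-0.5,1,0,0,0],
    [45,-45.2,-0.5,1,0,0,0],
    [45,0,0,0,0,0,-0.112],
    [45,0,0,0,0,0,0],
  ],
)

```text
clock: 26.95
tcp_pos: [523.6, -201.3, 137.4]
tcp_rot: [1.958, 2.456, 0.001]
wrist_force: [-0.1, 0.8, -0.1]
gripper_width: 44.9
grasp_force: 0.0
```

```bash
python3 - <<'E'
from h import *
tool([527.9,-198.5,39])
E
```

```text
shift [ 1.9  4.7 98.4] y heading 12.9 z [ 0.001 -0.    -1.   ]
```

step_hand(
  steps=[
    [45,1.9,4.4,40,0,0,0],
    [45,0,0,40,0,0,0],
    [45,0,0,18,0,0,0],
    [45,0,0,0,0,0,0],
    [0,0,0,0,0,0,0],
    [0,0,0,0,0,0,0],
    [0,0,0,0,0,0,0],
    [0,0,0,-30,0,0,0],
    [0,0,0,-40,0,0,0],
    [0,0,0,-40,0,0,0.112],
    [0,0,0,0,0,0,0],
    [0,0,0,0,0,0,0],
  ],
)

```text
clock: 28.15
tcp_pos: [527.9, -197.2, 150.4]
tcp_rot: [2.089, 2.343, 0.001]
wrist_force: [0.0, 0.8, -3.4]
gripper_width: 13.4
grasp_force: 59.3
```

```bash
python3 -c "
from h import *
c=np.array([476.5,250]);x=np.array([.994,.109])
tool([*(c+52*x),150])"
```

```text
shift [ 4.499e+02  5.210e+01 -1.000e-01] y heading 6.6 z [ 0.003 -0.001 -1.   ]
```

step_hand(
  steps=[
    [0,45,5.2,0,0,0,0],
    [0,45,5.2,0,0,0,0],
    [0,45,5.2,0,0,0,0],
    [0,45,5.2,0,0,0,0],
    [0,45,5.2,0,0,0,0],
    [0,45,5.2,0,0,0,0],
    [0,45,5.2,0,0,0,0],
    [0,45,5.2,0,0,0,0],
    [0,45,5.2,0,0,0,0],
    [0,45,5.2,0,0,0,0],
    [0,0,0,0,0,0,0],
    [0,0,0,0,0,0,0],
  ],
)

```text
clock: 29.35
tcp_pos: [526.2, 256.5, 147.2]
tcp_rot: [-2.086, -2.347, 0.005]
wrist_force: [0.3, -0.4, -3.1]
gripper_width: 13.2
grasp_force: 59.2
```

```bash
python3 look.py top9.png 20 58
```

```text
corners [190 187] [252 183] [634.5 376.2] [655.2 160.3] yaw 0.096 centre [477.6 252.2]
114 [335.8 192.4] pos [ 635.8 -141. ] axis deg 108.1 len 82.0
54 [231. 233.] pos [479.7 229.4] axis deg 91.6 len 35.0
121 [227.  250.5] pos [417.8  241.35] axis deg 94.8 len 79.0
shift [  0.8   2.3 111.4] y heading 6.6 z [-0.003 -0.002 -1.   ]
```

step_hand(
  steps=[
    [0,0,4,40,0,0,0],
    [0,0,0,40,0,0,0],
    [0,0,0,21,0,0,0],
    [0,0,0,10,0,0,0],
    [0,0,0,0,0,0,0],
    [28,0,0,0,0,0,0],
    [28,0,0,0,0,0,0],
    [28,0,0,-40,0,0,0],
    [28,0,0,-40,0,0,0],
    [45,0,0,-30,0,0,0],
    [45,0,0,0,0,0,0],
  ],
)

```text
clock: 30.5
tcp_pos: [535.9, 257.9, 154.6]
tcp_rot: [2.087, 2.34, 0.017]
wrist_force: [0.9, 0.5, -0.5]
gripper_width: 45.3
grasp_force: 0.0
```

```bash
python3 - <<'E'
from h import *
tool([635.9,-139.2,140])
E
```

```text
shift [-406.    53.9   14.2] y heading 6.5 z [ 0.011  0.004 -1.   ]
```

step_hand(
  steps=[
    [45,-40.6,5.4,-1.5,0,0,0],
    [45,-40.6,5.4,-1.5,0,0,0],
    [45,-40.6,5.4,-1.5,0,0,0],
    [45,-40.6,5.4,0,0,0,0],
    [45,-40.6,5.4,0,0,0,0],
    [45,-40.6,5.4,0,0,0,0],
    [45,-40.6,5.4,0,0,0,0],
    [45,-40.6,5.4,0,0,0,0],
    [45,-40.6,5.4,0,0,0,0],
    [45,-40.6,5.4,0,0,0,-0.1],
    [45,0,0,0,0,0,-0.1],
    [45,0,0,0,0,0,0],
  ],
)

```text
clock: 31.7
tcp_pos: [632.0, -142.2, 152.9]
tcp_rot: [1.848, 2.54, 0.001]
wrist_force: [0.5, -0.1, -0.2]
gripper_width: 45.0
grasp_force: 0.0
```

```bash
python3 - <<'E'
from h import *
tool([635.9,-139.2,39])
E
```

```text
shift [  1.7   4.6 113.9] y heading 17.9 z [ 0.001 -0.    -1.   ]
```

step_hand(
  steps=[
    [45,1.7,4.3,45,0,0,0],
    [45,0,0,45,0,0,0],
    [45,0,0,24,0,0,0],
    [45,0,0,0,0,0,0],
    [0,0,0,0,0,0,0],
    [0,0,0,0,0,0,0],
    [0,0,0,0,0,0,0],
    [0,0,0,-40,0,0,0],
    [0,0,0,-45,0,0,0],
    [0,0,0,-45,0,0,0.1],
    [0,0,0,0,0,0,0.1],
    [0,0,0,0,0,0,0],
  ],
)

```text
clock: 32.9
tcp_pos: [635.9, -137.9, 170.5]
tcp_rot: [2.091, 2.341, 0.002]
wrist_force: [-0.1, -0.5, -3.4]
gripper_width: 13.6
grasp_force: 59.2
```

```bash
python3 -c "
from h import *
c=np.array([476.5,250]);x=np.array([.994,.109])
tool([*(c+106*x),160])"
```

```text
shift [403.   -8.8  10. ] y heading 6.5 z [ 0.003 -0.001 -1.   ]
```

step_hand(
  steps=[
    [0,40.3,-0.9,0,0,0,0],
    [0,40.3,-0.9,0,0,0,0],
    [0,40.3,-0.9,0,0,0,0],
    [0,40.3,-0.9,0,0,0,0],
    [0,40.3,-0.9,0,0,0,0],
    [0,40.3,-0.9,0,0,0,0],
    [0,40.3,-0.9,0,0,0,0],
    [0,40.3,-0.9,0,0,0,0],
    [0,40.3,-0.9,1,0,0,0],
    [0,40.3,-0.9,1,0,0,0],
    [0,0,0,0,0,0,0],
    [0,0,0,0,0,0,0],
  ],
)

```text
clock: 34.1
tcp_pos: [578.8, 262.1, 164.9]
tcp_rot: [-2.085, -2.348, 0.005]
wrist_force: [-0.6, -0.8, -3.0]
gripper_width: 13.8
grasp_force: 59.1
```

```bash
python3 look.py top10.png 20 112
python3 -c "
import cv2,numpy as np
a=cv2.imread('pics/top10.png')[170:310,170:290];b=cv2.imread('pics/top9.png')[170:310,170:290]
cv2.imwrite('pics/c10.png',cv2.resize(np.hstack([b,a]),None,fx=3.3,fy=3.3,interpolation=cv2.INTER_CUBIC))"
```

```text
corners [201 207] [237 222] [565.7 334.9] [517.3 208.2] yaw -0.365 centre [384.6 331.5]
98 [224.1 218.1] pos [531.9  255.75] axis deg 95.1 len 79.0
120 [225.9 234. ] pos [475.7  247.35] axis deg 95.1 len 79.0
shift [  0.9   3.  129.1] y heading 6.7 z [-0.003 -0.001 -1.   ]
```

View pics/c10.png

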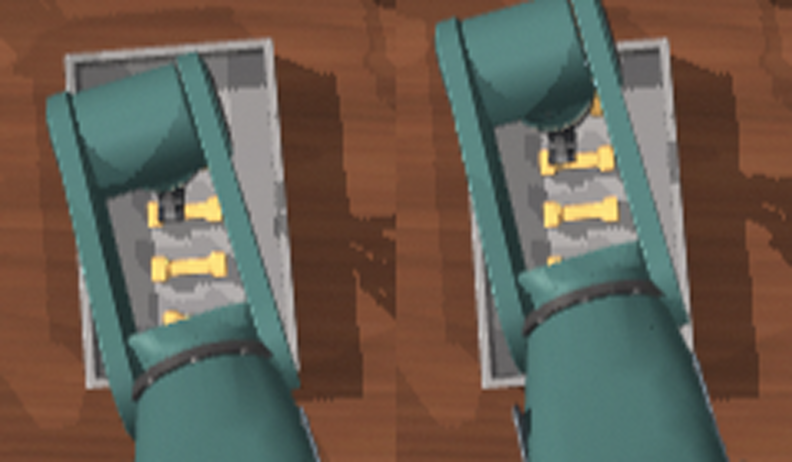

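The tote is unmoved (+x corner at (667,40)), with rests parallel at about 56 mm spacing. Lowering the fifth one.

step_hand(
  steps=[
    [0,0,4,45,0,0,0],
    [0,0,0,45,0,0,0],
    [0,0,0,27,0,0,0],
    [0,0,0,11,0,0,0],
    [0,0,0,0,0,0,0],
    [26,0,0,0,0,0,0],
    [26,0,0,0,0,0,0],
    [26,0,0,-40,0,0,0],
    [26,0,0,-45,0,0,0],
    [30,0,0,-45,0,0,0],
    [30,0,0,-40,0,0,0],
    [30,0,0,0,0,0,0],
  ],
)

```text
clock: 35.35
tcp_pos: [589.1, 263.6, 217.9]
tcp_rot: [2.085, 2.339, 0.022]
wrist_force: [1.8, 0.7, 0.2]
gripper_width: 29.9
grasp_force: 0.0
```

step_hand(
  steps=[
    [30,-40,-30,0,0,0,0],
    [30,-40,-30,0,0,0,0],
    [30,-40,-30,0,0,0,0],
    [30,-40,-30,0,0,0,0],
    [30,-40,-30,0,0,0,0],
    [30,-40,-30,0,0,0,0],
    [30,0,0,0,0,0,0.15],
    [30,0,0,0,0,0,0.15],
    [30,0,0,0,0,0,0.15],
    [30,0,0,0,0,0,0.15],
    [30,0,0,0,0,0,0.15],
    [30,0,0,0,0,0,0.15],
  ],
)

```text
clock: 36.55
tcp_pos: [433.4, 2.9, 209.7]
tcp_rot: [2.905, 1.192, 0.004]
wrist_force: [-0.3, 0.2, 0.0]
gripper_width: 29.8
grasp_force: 0.0
```

step_hand(
  steps=[
    [30,0,0,0,0,0,0.15],
    [30,0,0,0,0,0,0.15],
    [30,0,0,0,0,0,0.15],
    [30,0,0,0,0,0,0.15],
    [30,0,0,0,0,0,0.1],
    [30,0,0,0,0,0,0],
  ],
)

```text
clock: 37.15
tcp_pos: [433.4, 3.0, 209.5]
tcp_rot: [3.138, 0.132, 0.004]
wrist_force: [-0.4, -0.1, -0.1]
gripper_width: 30.0
grasp_force: 0.0
```

```bash
python3 look.py top11.png 20 0
python3 - <<'E'
from h import *
a=cv2.imread("pics/top11.png")[150:310,170:380]
b=ctrl.grab_frame("side"); cv2.imwrite("pics/side11.png",b)
b=b[60:300,160:400]
cv2.imwrite("pics/c11.png",np.hstack([cv2.resize(a,(525,400)),cv2.resize(b,(275,275))[:400] if 0 else cv2.copyMakeBorder(cv2.resize(b,(275,275)),0,125,0,0,0)]))
E
```

```text
corners [190 186] [252 183] [638.  376.4] [655.2 160.3] yaw 0.079 centre [479.1 255. ]
118 [223.5 203. ] pos [585.4  259.95] axis deg 95.1 len 76.0
121 [224.1 218.1] pos [531.9  255.75] axis deg 95.1 len 79.0
120 [225.9 234. ] pos [475.7  247.35] axis deg 95.1 len 79.0
121 [227.  250.5] pos [417.8  241.35] axis deg 94.8 len 79.0
128 [230.9 267. ] pos [360.75 225.6 ] axis deg 94.9 len 78.0
shift [  58.2 -242.9  173.4] y heading -85.0 z [ 0.002 -0.    -1.   ]
```

View pics/c11.png

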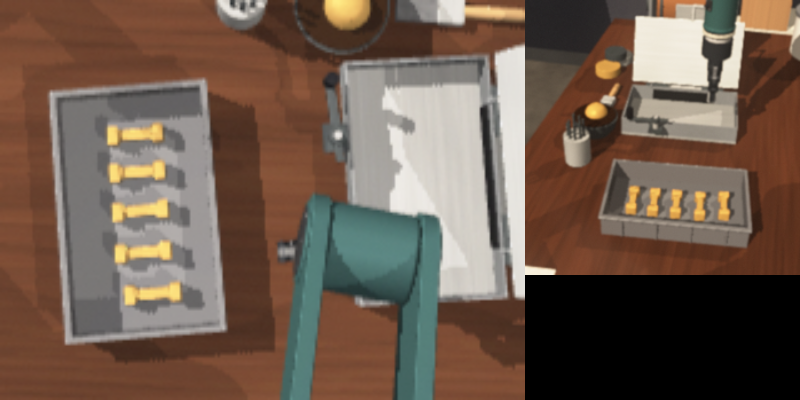

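All five rests lie apart and flat in the tote (crop (135,135) to (152,293)). The tray is empty and the lid is still open. Returning to the bar to shut the lid.

step_hand(
  steps=[
    [30,0,0,-47,0,0,0.012],
    [30,0,0,-47,0,0,0],
    [30,0,0,-47,0,0,0],
    [30,0,0,-46,0,0,0],
    [30,3.7,44,0,0,0,0],
    [30,3.7,44,0,0,0,0],
    [30,3.7,44,0,0,0,0],
    [30,3.7,44,0,0,0,0],
    [30,3.7,44,0,0,0,0],
    [30,3.7,44,0,0,0,0],
    [30,3.7,44,0,0,0,0],
    [30,3.7,44,0,0,0,0],
  ],
)

```text
clock: 38.45
tcp_pos: [488.0, -347.7, 395.8]
tcp_rot: [3.139, 0.118, 0.001]
wrist_force: [0.2, 1.1, -0.6]
gripper_width: 30.2
grasp_force: 0.0
```

step_hand(
  steps=[
    [30,0,0,0,0,0,0],
  ],
)

```text
clock: 38.55
tcp_pos: [488.3, -351.1, 394.7]
tcp_rot: [3.137, 0.112, -0.0]
wrist_force: [-0.4, 0.3, -1.0]
gripper_width: 29.7
grasp_force: 0.0
```

```bash
python3 - <<'E'
from h import *
tool([494,-344,317])
b=ctrl.grab_frame("side"); cv2.imwrite("pics/side12.png",b)
cv2.imwrite("pics/c12.png",cv2.resize(b[40:160,220:370],None,fx=5,fy=5))
print((proj("side",[494,-344,311])-[220,40])*5)
E
```

```text
shift [ 6.2 -6.9 77.7] y heading -85.9 z [-0.    -0.002 -1.   ]
[504. 113.]
```

View pics/c12.png

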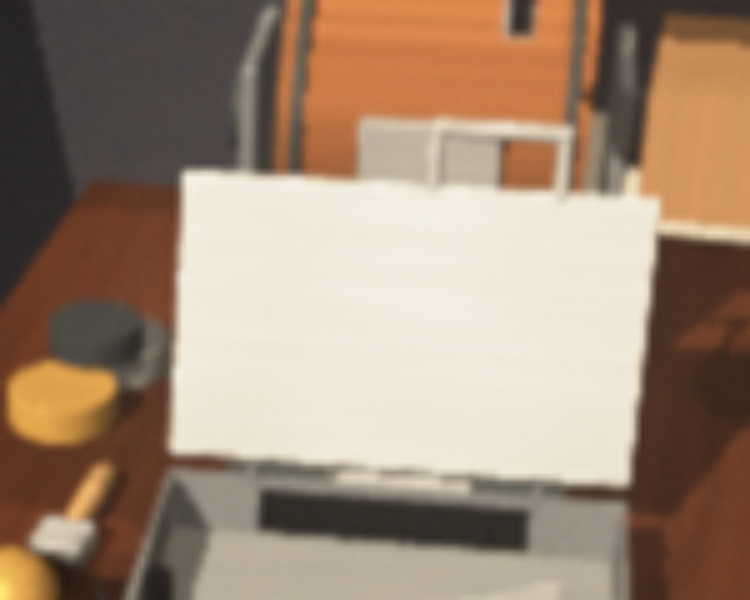

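Bar at (437,124)–(575,132), about 3 px lower than predicted, so its height is about 301 mm. I will grip slightly lower.

step_hand(
  steps=[
    [30,3,-6.5,28,0,0,0],
    [30,0,0,28,0,0,0],
    [30,0,0,28,0,0,0],
    [30,0,0,0,0,0,0],
    [0,0,0,0,0,0,0],
    [0,0,0,0,0,0,0],
    [0,0,0,0,0,0,0],
  ],
)

```text
clock: 39.3
tcp_pos: [490.5, -339.4, 313.0]
tcp_rot: [3.138, 0.115, 0.001]
wrist_force: [-3.2, -0.8, 0.2]
gripper_width: 9.6
grasp_force: 58.8
```

step_hand(
  steps=[
    [0,0,-24,-6.9,0,0,0],
    [0,0,-24.6,-4.4,0,0,0],
    [0,0,-24.9,-2,0,0,0],
    [0,0,-25,0.5,0,0,0],
    [0,0,-24.8,3,0,0,0],
    [0,0,-24.4,5.5,0,0,0],
    [0,0,0,0,0,0,0],
  ],
)

```text
clock: 40.0
tcp_pos: [478.0, -188.5, 316.3]
tcp_rot: [-3.137, -0.118, 0.003]
wrist_force: [-6.9, 4.0, 1.2]
gripper_width: 9.6
grasp_force: 60.9
```

step_hand(
  steps=[
    [0,0,-23.7,7.9,0,0,0],
    [0,0,-22.8,10.2,0,0,0],
    [0,0,-21.7,12.4,0,0,0],
    [0,0,-20.3,14.6,0,0,0],
    [0,0,-18.8,16.5,0,0,0],
    [0,0,-17,18.2,0,0,0],
    [0,0,0,0,0,0,0],
  ],
)

```text
clock: 40.7
tcp_pos: [468.2, -65.7, 234.7]
tcp_rot: [-3.137, -0.117, 0.008]
wrist_force: [-7.1, 2.1, -2.3]
gripper_width: 9.7
grasp_force: 59.6
```

step_hand(
  steps=[
    [0,0,-15.1,19.9,0,0,0],
    [0,0,-13.1,21.3,0,0,0],
    [0,0,-10.9,22.5,0,0,0],
    [0,0,-8.5,23.5,0,0,0],
    [0,0,-6.2,24.2,0,0,0],
    [0,0,-3.8,24.7,0,0,0],
    [0,0,-1.2,25,0,0,0],
    [0,0,0,2,0,0,0],
    [0,0,0,0,0,0,0],
  ],
)

```text
clock: 41.6
tcp_pos: [467.1, -11.0, 73.1]
tcp_rot: [3.138, 0.115, -0.001]
wrist_force: [-4.9, -7.9, -4.4]
gripper_width: 9.7
grasp_force: 71.5
```

step_hand(
  steps=[
    [0,0,0,4,0,0,0],
    [0,0,0,0,0,0,0],
  ],
)

```text
clock: 41.8
tcp_pos: [467.2, -11.0, 71.5]
tcp_rot: [3.138, 0.115, 0.0]
wrist_force: [-11.0, -7.2, 23.8]
gripper_width: 9.4
grasp_force: 74.8
```

step_hand(
  steps=[
    [0,0,0,4,0,0,0],
    [0,0,0,0,0,0,0],
  ],
)

```text
clock: 42.0
tcp_pos: [468.5, -11.0, 69.1]
tcp_rot: [3.137, 0.116, 0.006]
wrist_force: [-12.9, -5.1, 43.8]
gripper_width: 9.2
grasp_force: 80.7
```

step_hand(
  steps=[
    [30,0,0,-3,0,0,0],
    [30,0,0,0,0,0,0],
    [30,0,0,-45,0,0,0],
    [30,0,0,-45,0,0,0],
    [0,0,0,-10,0,0,0.024],
    [0,38,9.6,0,0,0,0],
    [0,38,9.6,0,0,0,0],
    [0,38,9.6,0,0,0,0],
    [0,38,9.6,0,0,0,0],
    [0,38,9.6,0,0,0,0],
    [0,0,0,0,0,0,0],
    [0,0,0,0,0,0,0],
  ],
)

```text
clock: 43.2
tcp_pos: [659.4, -48.3, 167.1]
tcp_rot: [-3.14, -0.076, 0.0]
wrist_force: [-1.0, 0.3, 0.4]
gripper_width: -0.2
grasp_force: 0.0
```

```bash
python3 - <<'E'
from h import *
tool([661.5,-44.6,113])
b=ctrl.grab_frame("side"); cv2.imwrite("pics/side13.png",b)
cv2.imwrite("pics/c13.png",cv2.resize(b[110:230,200:360],None,fx=5,fy=5))
E
```

```text
shift [ 2.3 -3.5 54.1] y heading -87.2 z [-0.     0.001 -1.   ]
```

View pics/c13.png

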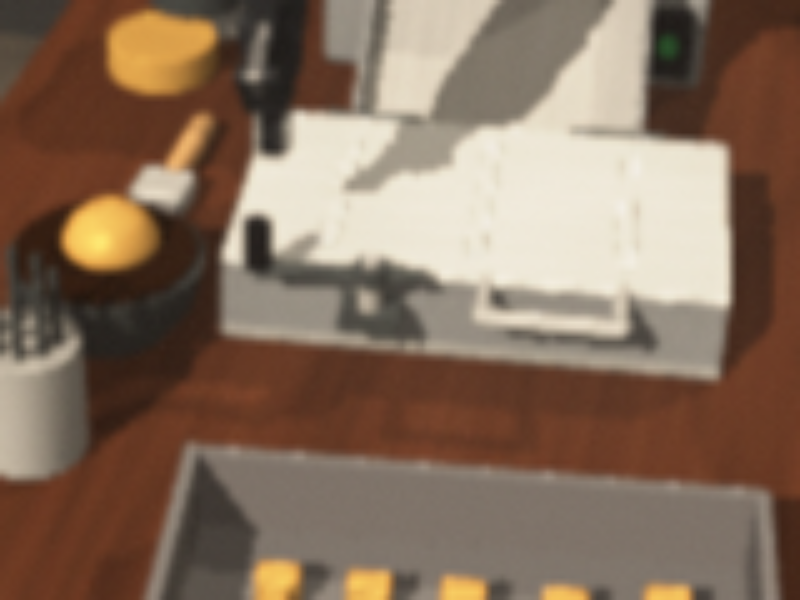

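Lid shut, bar at (477,320)–(630,330) exactly as at the start; the closed fingers are behind the knob (257,243). Down, and swing back.

step_hand(
  steps=[
    [0,0,0,27,0,0,0],
    [0,0,0,27,0,0,0],
    [0,2,-3,0,0,0,0],
    [0,3.2,-11.5,0,0,0,-0.15],
    [0,3.2,-11.5,0,0,0,-0.15],
    [0,3.2,-11.5,0,0,0,-0.15],
    [0,3.2,-11.5,0,0,0,-0.15],
    [0,3.2,-11.5,0,0,0,-0.15],
    [0,0,0,0,0,0,0],
  ],
)

```text
clock: 44.15
tcp_pos: [655.3, 14.8, 115.4]
tcp_rot: [-2.892, -1.225, -0.001]
wrist_force: [0.1, -0.5, -0.3]
gripper_width: -0.2
grasp_force: 0.0
```

```bash
python3 - <<'E'
from h import *
P=np.array([585,-22]);ex=np.array([.9968,.08]);ey=np.array([-.08,.9968]);t=.85
tool([*(P+75*(ey*np.cos(t)+ex*np.sin(t))+27*(ex*np.cos(t)-ey*np.sin(t))),113])
print(4.6-57.3*t,ctrl.read_state()["wrist_force"])
E
```

```text
shift [-0.4  2.2  2.4] y heading -44.1 z [ 0.     0.001 -1.   ]
-44.105 [ 0.08576337 -0.46679204 -0.32161098]
```

step_hand(
  steps=[
    [0,3.2,-12,0,0,0,-0.15],
    [0,3.2,-11.5,0,0,0,-0.15],
    [0,3.2,-11.5,0,0,0,-0.15],
    [0,3.2,-11.5,0,0,0,-0.15],
    [0,3.2,-11.5,0,0,0,-0.15],
    [0,2.5,-9,0,0,0,-0.1],
    [0,0,0,0,0,0,0],
    [0,0,0,0,0,0,0],
  ],
)

```text
clock: 44.95
tcp_pos: [604.0, 55.7, 114.8]
tcp_rot: [2.139, 2.301, 0.001]
wrist_force: [0.1, 0.4, 0.5]
gripper_width: 0.2
grasp_force: 0.2
```

step_hand(
  steps=[
    [0,0,20,0,0,0,0],
    [0,0,0,-45,0,0,0],
    [0,0,0,-45,0,0,0],
    [0,0,0,-45,0,0,0],
    [0,-20,-40,-10,0,0,0],
    [0,-20,-40,-10,0,0,0],
    [0,-20,-40,-10,0,0,0],
    [0,-20,-40,-10,0,0,0],
    [0,-30,0,0,0,0,0],
    [0,-30,0,0,0,0,0],
    [0,-30,0,0,0,0,0],
    [0,0,0,0,0,0,0],
  ],
)

```text
clock: 46.15
tcp_pos: [477.9, -127.8, 289.4]
tcp_rot: [2.14, 2.298, -0.001]
wrist_force: [0.6, 0.1, -0.3]
gripper_width: 0.3
grasp_force: 0.0
```

```bash
python3 - <<'E'
from h import *
a=ctrl.grab_frame("top");b=ctrl.grab_frame("side");cv2.imwrite("pics/top14.png",a);cv2.imwrite("pics/side14.png",b)
cv2.imwrite("pics/c14.png",cv2.resize(np.hstack([a[130:310,180:380],b[120:300,180:380]]),None,fx=2,fy=2))
E
```

```text
(no output)
```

View pics/c14.png

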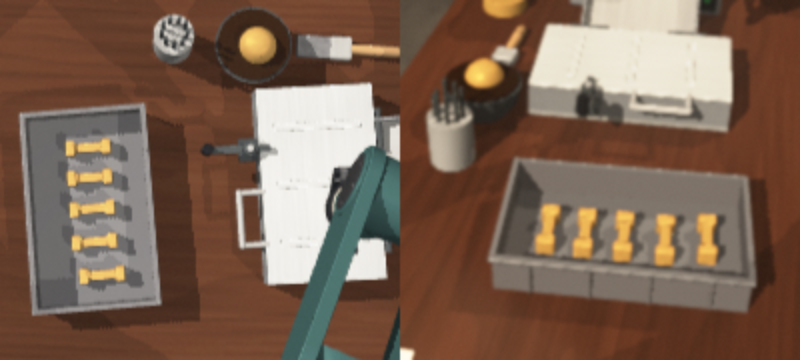

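The latch is back over the lid: knob at crop (207,150), i.e. pixel (283.5,205), about 1 px from its start position. The lid is shut, five rests lie flat in the tote, and the bystanders are in place. Handing in.

```bash
python3 -c "
from workcell import ctrl
print(ctrl.finish_job())"
```

```text
the job is handed in; nothing more can be done
None
```

Job handed in at about 46 s, with no verdict returned: the last pictures show all five knife rests flat and apart in the tote, the lid shut, the latch back over its edge, and the bowl, tin and brush in place (the hammer was outside those crops, but the arm never went near it).

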